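# Raise the cabinet sash to its mark

### The arm

A 7-joint arm with a two-finger parallel gripper is mounted at the origin on a cart in front of the work surface, level with it; the furniture and walls round the work are solid. World frame = base frame: x ahead of the robot, y to its left, z up, the work surface at z = 0. Lengths are in m, angles in rad, forces in N, time in s.
With the tool pointing down it reaches from about 0.35 to 0.9 m from the base axis. Payload 8.1 kg.
Tool frame: the origin (TCP) lies at the very end of the fingers, on their centre line; the grasp point (between the pads) lies 19 mm behind it (arm.tcp_to_grasp is the z of the grasp point in the tool frame, in m); z points along the fingers, y is the line along which they close (so a half turn about z gives the same grasp; the last joint's range is limited). The gripper opens to 92 mm and grips with 3 to 60 N. Pads are 19 mm wide; open, the fingers measure 130 mm over their backs; the gripper's body (75 mm by 190 mm) begins 47 mm behind the grasp point.
Start: joints at [1.129, 0.434, 0.025, 1.573, -0.012, 1.134, -0.075], TCP at [0.208, -0.589, 0.227] pointing down, gripper open.
Joint ranges: [-2.62, 2.62], [-0.44, 2.09], [-1.27, 1.32], [0.08, 2.57], [-1.32, 4.46], [0.12, 2], [-2.74, 2.74]. Speed limits (rad/s): [2.22, 2.22, 3.01, 3.01, 3.14, 3.14, 3.14].

### API

Orientations are given as a rotation vector (axis times angle).
In Python, from cell import readout, vision, sign_off, arm gives the robot as it stands. The module is installed in compiled form; this text tells all that it offers.
- The arm moves only by the shell command python3 -m creep 'ROWS' [FORCE]. ROWS is JSON, a list of rows, each a list of 5 numbers: the shift along the tool's x, y, z in units of 4 cm (1.0 is 4 cm), then the turn about the tool's z in units of 4 degrees (1.0 is 4 degrees), then the opening, from 0 (shut) to 1 (fully open). A call has 1 to 12 rows; each row shifts and turns the commanded pose from where the row before left it, along the tool's axes as they then stand; what a row does not reach is not made up. A row lasts 1/8 s, in which the tool goes at most 62.5 mm and 10.7 degrees, less where a joint would pass 70% of its speed; a pose out of reach is approached as far as the arm can. A call with a number of a shift or a turn outside -1 to 1 is refused whole. A call with a gripper value outside its range is refused whole. The fingers move at their own pace and stop on an object; FORCE is the grip in N (left out, the last holds). Time passes only in rows, so rows that do not move let the fingers close. It gives the time, the measured TCP pose, the force, the opening and the grip force at its end, in the units of the state.
- readout.observe(): the state, without advancing time (a new reading comes with each control period).
- vision.get_image(name): name is "side" or "top"; returns a dict with "pixels" (400x640x3 uint8, blue, green, red), "z_map" (400x640 float32, m along the optical axis (not along the pixel's ray), 0 where there is no reading), "camera_matrix" (3x3 intrinsics, pixels), "position" and "rotation" of the camera in the world. Camera axes: x right, y up, looking along -z (the intrinsics and any distortion apply to the point x, -y, -z); pixel columns grow to the right and rows downward; lengths in m; the calibration is good to about 2 mm. A picture is of the moment at which its call begins.
- sign_off(): hands the job in; it is judged then, once.
The state is a dict: "clock": time; "joints": joint angles; "dq": joint speeds; "joint_efforts": joint torques, N m; "position": TCP position; "ee_rot": TCP orientation; "force": force on the tool from outside, world axes, zero at the start; "ft_torque": the same for the moment, N m; "width": opening from 0.0 (shut) to 1.0 (fully open); "gripper_force": force on a finger pad.
Only numpy, scipy, OpenCV 4.12 (cv2) and the standard library are available. Lean on these libraries where they do the work, as an engineer would, in place of code of your own. Each camera call takes 0.05 s, during which the arm holds its last target. There are 200 camera calls.

### The job

The greasy gear in the small extraction cabinet is about to be cleaned. With the fingertips only, push the sash bolt all the way out to the left, then push the counterweighted sash up from beneath its lip until its pointer is level with the mark clamped on the right-hand post, without running it well past the mark, and leave it standing there. Pinch and lift nothing, and leave the mark and the things lying on the bench alone.

Things in the scene. Friction and masses are not known exactly. Their poses are not given: they have to be found in the camera images.
- hood: Grey extraction cabinet, fixed, 165x345x312. Origin on the bench, under the sash's middle, at the front of the 100 high plinth; x into the cabinet, y to your left, z up. Above the plinth the front leans back 35 deg from vertical: up the slope is (0.574, 0, 0.819), out of it (-0.819, 0, 0.574); it starts at x = 0, z = 0.100. Opening y = -0.10..0.10; post 40 wide right, column 105 wide left.
- sash (a joint): Travel of the sash up the slope in m: 0 shut on the sill, 0.125 top stop. Clear pane in an aluminium frame, 194 wide, 130 long, balanced by a counterweight in the left column, so it stays where it is left; 3 to 5 N slide it up or down. While the bolt is over the lip it rises only about 4 mm.
- lip: The sash's lip: aluminium shelf along its bottom rail, 200 wide, 8 thick, standing 40 out at right angles to the slope. Axes: x into the cabinet at right angles to the slope, y left, z up the slope. Origin at mid-length on the slope, at the sash's lower edge; the lip lies at z = 0.012 to 0.020.
- lip_strip: Black rubber strip under the lip, 8 thick, 200 wide, standing 3 further out than the lip; this is where the fingers push. Same origin and axes as the lip; the strip's underside is at z = 0.004, its outer edge at x = -0.043.
- lip_under (a point): Point on the underside of the rubber strip, in the middle of its length, 25 out of the slope and 18 short of its outer edge. Moves with the sash. Below it, in front of the plinth, is free space down to the bench.
- bolt (a joint): Travel of the sash bolt in m, toward the left (+y of the cabinet): 0 fully shut, 0.036 fully drawn (stop). The rod, 12 thick, on the left column, lies 4 above the top of the lip and overlaps the lip's left end by 16 when shut, so that the sash cannot rise. Slides with about 2 N and stays where it is left.
- bolt_tab (a point): Middle of the right-hand face (toward the sash) of the bolt's upright steel thumb tab: push this face to the left. Tab 6 thick (y), 24 high up the slope, standing 64 out of the slope, edge rounded 9 thick; this point is 50 out, 30 up the slope, at y = 0.157 of the cabinet when shut. 55 mm free to its right before the lip's end, but for two guide staples, only 25 high.
- pointer (a point): Tip of the dark steel pointer on the sash's right-hand stile, pointing right, 46 above the lip strip's underside (up the slope). Moves with the sash. Axes as the lip's: z up the slope.
- mark (a joint): Height of the mark along its rail in m; the sash pointer is level with the mark when joint sash equals joint mark. It is clamped fast: not to be moved.
- mark_tip (a point): Tip of the mark, a small dark steel clamp with a thumbscrew on the rail of the right-hand post; its point looks left at the sash. Axes: z up the slope, y left.
- screwdriver: Screwdriver lying on the bench in front of the cabinet, along y, 207 long, 28 high; loose, leave alone. Origin under its middle.
- vee: Ground steel vee block, 57x56x34, standing on the bench in front of the cabinet; loose, leave alone. Origin under its middle.
- tape: Roll of masking tape, 80 across, 24 high, lying on the bench at the front left; loose, leave alone. Origin under its middle.
- feeler: Feeler gauge, 49x109x10, lying on the bench at the front right, pointing roughly away from you; loose, leave alone. Origin under its middle.

How it is judged:
On the way, in this order (a step that is already met when the one before it is completed fails the run):
1. the bolt is drawn out to the left (at least 30 of its 36 mm) while the sash is still down (value of joint bolt above 0.03 m and value of joint sash below 0.012 m), for 0.1 s.
2. the fingers push the sash up from under its lip, against the rubber strip (it has risen 25 mm) (contact force between the fingers and lip_strip above 0.3 N and value of joint sash above 0.025 m), for 0.05 s.
At the end, for the whole second after the job is handed in: The sash stands still with its pointer level with the mark, within 6 mm up or down the slope, and the bolt is drawn at least 30 of its 36 mm (z of pointer in the frame of mark_tip between -0.006 and 0.006 m and velocity of joint sash between -0.005 and 0.005 m/s and value of joint bolt above 0.03 m); the robot touches nothing.
It fails at once if the sash runs more than 20 mm past the mark (z of pointer in the frame of mark_tip above 0.02 m).
It fails at once if the lip is pinched between the fingers (pressed on its top and its underside at once) (contact force between the fingers and lip above 2 N and contact force between the fingers and lip_strip above 2 N).
It fails at once if the mark is shifted by more than 4 mm (distance of mark_tip from where it was at the start of the episode above 0.004 m).
It fails at once if the screwdriver, vee block, tape or feeler gauge is moved or lifted by more than 15 mm (distance of any of screwdriver, vee, tape, feeler from where it was at the start of the episode above 0.015 m).
It also fails if it takes over 51 s, if anything falls off the work surface, if the arm or the gripper's body presses on something with over 40 N, if the wrist force passes 120 N, or if a joint passes its speed limit or range.

## Working session

There is one attempt and no reset: what is moved stays moved. The work goes in short steps, Python scripts to look and compute and a shell command to move; the robot and the scene stay as the last step left them, time stands still between calls to the robot, and variables do not carry over. Pictures are saved under pics/ and viewed, at most 10 in all, crops included, and the job is handed in when it is done.

```bash
mkdir -p pics; python3 - <<'E'
from cell import readout, vision
import cv2,numpy as np
s=readout.observe();print({k:np.round(v,3) for k,v in s.items()})
for n in("side","top"):
    d=vision.get_image(n);cv2.imwrite(f"pics/{n}0.png",d["pixels"]);np.savez(f"{n}0.npz",**d)
    print(n,d["camera_matrix"].round(1).tolist(),d["position"],d["rotation"].round(3).tolist(),[k for k in d])
E
```

```text
{'clock': np.float64(0.0), 'joints': array([ 1.129,  0.435,  0.025,  1.574, -0.012,  1.134, -0.075]), 'dq': array([-0.   , -0.001,  0.001,  0.002,  0.002,  0.   ,  0.001]), 'joint_efforts': array([-2.0000e-03, -6.6786e+01,  9.8400e-01, -3.1446e+01, -6.1000e-02,
        4.3000e-02,  0.0000e+00]), 'position': array([ 0.208, -0.589,  0.226]), 'ee_rot': array([-3.095e+00, -5.290e-01,  1.000e-03]), 'force': array([ 0.474,  0.323, -0.06 ]), 'ft_torque': array([-0.034, -0.028,  0.007]), 'gripper_force': np.float64(0.0), 'width': np.float64(0.998)}
side [[411.7, 0.0, 321.7], [0.0, 411.7, 200.9], [0.0, 0.0, 1.0]] [ 0.26228705 -0.56094497  0.67696095] [0.847, -0.145, -0.263] ['pixels', 'z_map', 'camera_matrix', 'position', 'rotation']
top [[499.2, 0.0, 316.8], [0.0, 499.2, 202.9], [0.0, 0.0, 1.0]] [0.22212925 0.0245617  1.33992064] [0.155, -0.132, -1.549] ['pixels', 'z_map', 'camera_matrix', 'position', 'rotation']
```

View pics/side0.png

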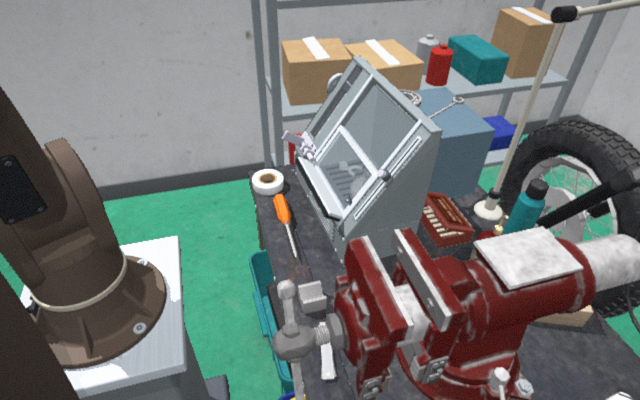

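View pics/top0.png

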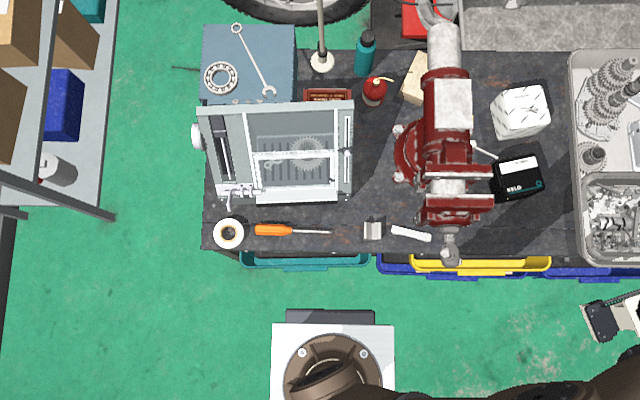

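The side view shows the cabinet at about (370,150), with the bolt tab near (300,140). In the top view the cabinet is at (195-355,100-210), the bolt near (235,190), the tape at (228,233), the screwdriver at (290,230), the vee at (373,230) and the feeler at (411,234). I'll zoom in next.

```bash
cat > h.py <<'E'
import numpy as np,cv2
from scipy.spatial.transform import Rotation as R
def cloud(d):
    K=d["camera_matrix"];z=d["z_map"];v,u=np.mgrid[:z.shape[0],:z.shape[1]]
    p=np.stack([(u-K[0,2])/K[0,0]*z,-(v-K[1,2])/K[1,1]*z,-z],-1)
    return p@R.from_rotvec(d["rotation"]).as_matrix().T+d["position"]
def ray(d,u,v):
    K=d["camera_matrix"];r=R.from_rotvec(d["rotation"]).apply([(u-K[0,2])/K[0,0],-(v-K[1,2])/K[1,1],-1])
    return d["position"],r
def tri(d1,a,d2,b):
    p,r=ray(d1,*a);q,s=ray(d2,*b);t=np.linalg.lstsq(np.stack([r,-s],1),q-p,rcond=None)[0]
    A,B=p+t[0]*r,q+t[1]*s;return (A+B)/2,np.linalg.norm(A-B)
E
python3 - <<'E'
from h import *
a=np.load("side0.npz");b=np.load("top0.npz")
A=a["pixels"][70:240,270:450];B=b["pixels"][90:250,185:365]
cv2.imwrite("pics/c1.png",cv2.resize(A,None,fx=3.5,fy=3.5,interpolation=cv2.INTER_CUBIC))
cv2.imwrite("pics/c2.png",cv2.resize(B,None,fx=3.7,fy=3.7,interpolation=cv2.INTER_CUBIC)[:600])
C=cloud(b)
for n,(u,v) in dict(tape=(217,233),scr=(272,230),vee=(373,228),feel=(411,234),bench=(300,215),topL=(200,106),topR=(350,103),postlow=(346,190),postup=(348,125)).items(): print(n,C[v,u].round(3))
E
```

```text
tape [0.381 0.311 0.019]
scr [0.391 0.163 0.026]
vee [ 0.401 -0.105  0.022]
feel [ 0.388 -0.207  0.009]
bench [ 0.436  0.091 -0.   ]
topL [0.624 0.3   0.31 ]
topR [ 0.633 -0.027  0.315]
postlow [ 0.485 -0.029  0.106]
postup [ 0.596 -0.024  0.278]
```

View pics/c1.png

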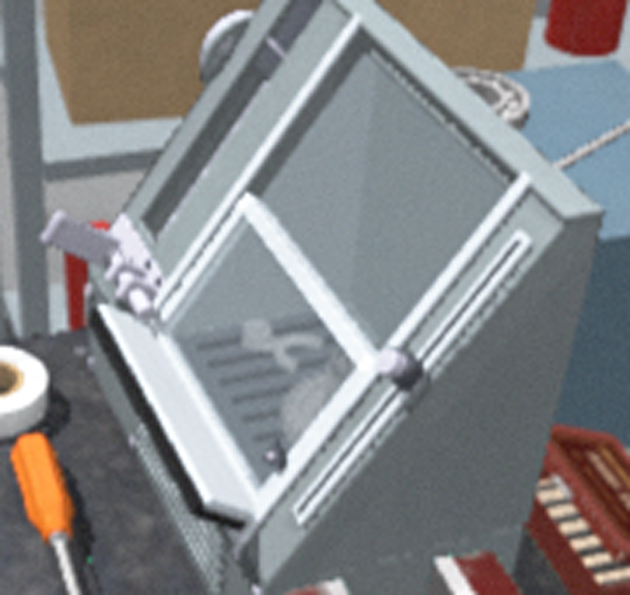

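View pics/c2.png

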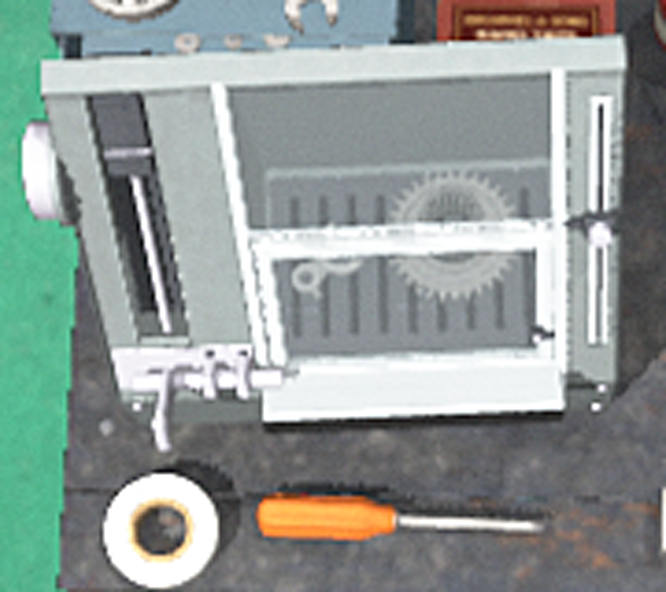

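Pixel positions in full-frame coordinates:
- **Pointer tip:** about (348,200) in side, (332,181) in top.
- **Mark tip:** about (380,174) in side, (340,150) in top.
- **Bolt tab end:** about (228,211) in top, (285,133) in side.

The sash is shut, and the bolt rod overlaps the left end of the lip.

```bash
python3 - <<'E'
from h import *
a=np.load("side0.npz");b=np.load("top0.npz");C=cloud(b)
roi=np.zeros(C.shape[:2],bool);roi[90:215,185:365]=1
P=C[roi&(abs(C[...,2]-.312)<.006)][:,:2]
r=cv2.minAreaRect((P*1000).astype(np.float32));print(r,cv2.boxPoints(r).round(0).tolist())
# front plane: column (right part) and post points
M=np.zeros_like(roi)
M[112:180,242:246]=1;M[112:190,336:339]=1;M[112:190,351:353]=1
m=P.mean(0)
Q=C[M];
for _ in range(4):
    c=np.median(Q,0) if _==0 else Q.mean(0); n=np.linalg.svd(Q-Q.mean(0),full_matrices=False)[2][2]; c=Q.mean(0); e=abs((Q-c)@n); Q=Q[e<max(.003,2*np.median(e))]
n*=np.sign(n[2]);print("n",n,"yaw",np.degrees(np.arctan2(-n[1],-n[0])),len(Q),"x at z=.1,y=.1:",c[0]-(n[1]*(.1-c[1])+n[2]*(.1-c[2]))/n[0])
for k,s,t in(("pointer",(347.7,200),(331.8,181)),("mark",(380,173.5),(339.6,149.5)),("tabend",(282.5,135),(228.2,210.8)),("lipR_outer",(270+237/3.5,70+520/3.5),(185+563/3.7,90+408/3.7)),("lipL_outer",(270+97/3.5,70+310/3.5),(185+263/3.7,90+422/3.7))):
    print(k,*tri(a,s,b,t),C[round(t[1]),round(t[0])])
E
```

```text
((621.6771850585938, 137.43661499023438), (28.40728187561035, 343.6200866699219), 3.3185794353485107) [[598.0, 308.0], [617.0, -35.0], [646.0, -33.0], [626.0, 310.0]]
n [-0.82947241 -0.04637833  0.55661887] yaw 3.2002494216634685 451 x at z=.1,y=.1: 0.4743626166706689
pointer [0.49774341 0.00822964 0.14915692] 0.00043940750352098045 [0.50006701 0.00757096 0.14011529]
mark [ 0.55497547 -0.00728737  0.21543322] 0.006662158300323527 [ 0.55419634 -0.00878679  0.22533537]
tabend [0.42012732 0.25595898 0.16037614] 0.0039565701001186985 [0.44364017 0.28741644 0.00350065]
lipR_outer [ 0.46432696 -0.0077205   0.11949988] 0.016840917561055206 [ 0.47964774 -0.00876595 -0.00065233]
lipL_outer [0.44169873 0.19357881 0.1321146 ] 0.001798810132769973 [0.43933227 0.19263908 0.14089763]
```

```bash
python3 - <<'E'
from h import *
C=cloud(np.load("top0.npz"))
for y0,y1 in((-.2,-.1),(-.3,-.2),(-.4,-.3),(-.5,-.4)):
    m=(C[...,1]>y0)&(C[...,1]<y1)&(C[...,0]>.25)&(C[...,0]<.8)
    for x0 in(.25,.3,.35,.4,.45,.5): 
        k=m&(C[...,0]>x0)&(C[...,0]<x0+.05);print(y0,x0,C[k][:,2].max().round(3) if k.any() else None,end=' | ')
    print()
E
python3 -m creep '[[0,0,-0.7,1,0],[0,0,-0.7,1,0],[0,0,-0.7,1,0],[0,0,-0.7,1,0],[0,0,0,0,0]]' 10
```

```text
-0.2 0.25 -0.253 | -0.2 0.3 0.007 | -0.2 0.35 0.042 | -0.2 0.4 0.27 | -0.2 0.45 0.271 | -0.2 0.5 0.269 | 
-0.3 0.25 0.186 | -0.3 0.3 0.262 | -0.3 0.35 0.222 | -0.3 0.4 0.273 | -0.3 0.45 0.272 | -0.3 0.5 0.273 | 
-0.4 0.25 -0.097 | -0.4 0.3 0.009 | -0.4 0.35 0.215 | -0.4 0.4 0.272 | -0.4 0.45 0.274 | -0.4 0.5 0.272 | 
-0.5 0.25 -0.095 | -0.5 0.3 0.009 | -0.5 0.35 0.008 | -0.5 0.4 0.01 | -0.5 0.45 0.111 | -0.5 0.5 0.114 | 
clock: 0.72
position: [0.208, -0.5903, 0.3407]
ee_rot: [3.137, 0.093, 0.002]
force: [0.5, -0.1, -0.3]
width: 0.504
gripper_force: 0.0
```

```bash
python3 -m creep '[[0.3,-0.9,0,0,0],[0.3,-0.9,0,0,0],[0.3,-0.9,0,0,0],[0.3,-0.9,0,0,0],[0.3,-0.9,0,0,0],[0.3,-0.9,0,0,0],[0.3,-0.9,0,0,0],[0.3,-0.9,0,0,0],[0.3,-0.9,0,0,0],[0.3,-0.9,0,0,0],[0.3,-0.9,0,0,0],[0,0,0,0,0]]'
python3 -m creep '[[0.3,-0.9,0,0,0],[0.3,-0.9,0,0,0],[0.3,-0.9,0,0,0],[0.3,-0.9,0,0,0],[0.3,-0.9,0,0,0],[0.3,-0.9,0,0,0],[0.3,-0.9,0,0,0],[0.3,-0.9,0,0,0],[0.3,-0.9,0,0,0],[0.3,-0.9,0,0,0],[0.3,-0.9,0,0,0],[0,0,0,0,0]]'
```

```text
clock: 2.22
position: [0.3161, -0.1839, 0.338]
ee_rot: [-3.139, -0.102, 0.001]
force: [-0.5, -0.2, 0.2]
width: 0.001
gripper_force: 0.0
clock: 3.72
position: [0.4242, 0.2184, 0.3376]
ee_rot: [-3.139, -0.099, 0.003]
force: [-0.7, -0.8, 0.1]
width: 0.004
gripper_force: 0.0
```

```bash
python3 -m creep '[[0.25,-0.08,0.7,0,0],[0,0,0.75,0,0],[0,0,0.75,0,0],[0,0,0.75,0,0],[0,0,0,0,0]]'
python3 - <<'E'
from cell import vision
import cv2,numpy as np
A=[]
for n,(u,v) in(("side",(250,50)),("top",(190,110))):
    d=vision.get_image(n);np.savez(f"{n}1.npz",**d)
    A.append(cv2.resize(d["pixels"][v:v+140,u:u+100],None,fx=4,fy=4,interpolation=cv2.INTER_CUBIC))
cv2.imwrite("pics/d.png",np.hstack(A))
E
```

```text
clock: 4.35
position: [0.433, 0.218, 0.2186]
ee_rot: [3.138, 0.092, -0.007]
force: [-0.4, 0.5, 0.9]
width: 0.008
gripper_force: 0.0
```

View pics/d.png

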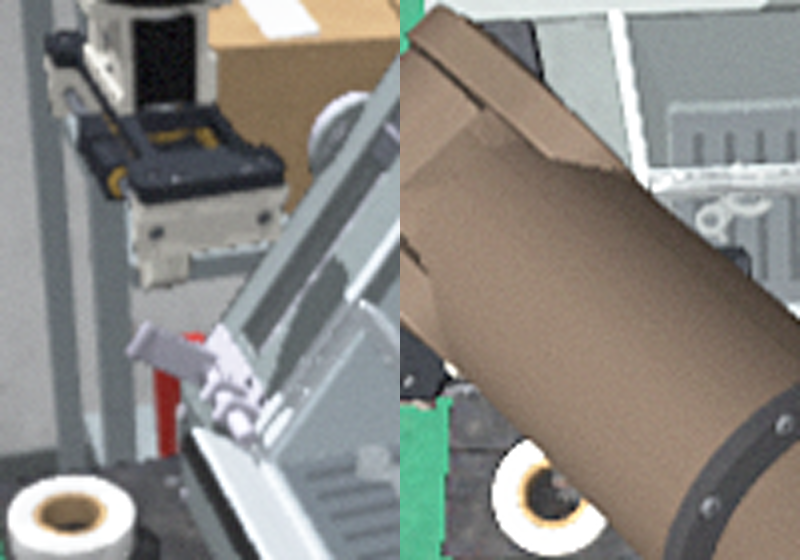

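```bash
cat >> h.py <<'E'
def proj(d,p):
    q=R.from_rotvec(d["rotation"]).inv().apply(np.asarray(p)-d["position"]);K=d["camera_matrix"]
    return K[0,2]+K[0,0]*q[0]/-q[2],K[1,2]-K[1,1]*q[1]/-q[2]
O=np.array([.4746,.0964,0]);Y=np.radians(3.3)
def W(x,y,z): c,s=np.cos(Y),np.sin(Y);return O+[c*x-s*y,s*x+c*y,z]
def S(y,up,out): return W(.574*up-.819*out,y,.1+.819*up+.574*out)
def L(p): c,s=np.cos(Y),np.sin(Y);x,y,z=np.asarray(p)-O;x,y=c*x+s*y,-s*x+c*y;z-=.1;return y,.574*x+.819*z,-.819*x+.574*z
E
python3 - <<'E'
from h import *
d=np.load("side1.npz")
f=lambda p:((np.array(proj(d,p))-[250,50])*4).round()
T=np.array([.433,.218,.2186])
print("tcp",f(T),"body y±.095,66up",[f(T+[dx,dy,.066]) for dx in(-.037,.037) for dy in(-.095,.095)])
print("tab pt",f(S(.157,.03,.05)),"tab end",[f(S(.157,u,.064)) for u in(.018,.042)],"lip L end",f(S(.1,.02,.04)),"lip R",np.array(proj(d,S(-.1,.02,.04))))
for dz in (.0,.019,.04,.06): print(dz,f(T+[0,0,dz]))
C=cloud(d)[45+50:130,262:330];
print(C[20,::6].round(3))
E
```

```text
tcp [160. 282.] body y±.095,66up [array([126., 267.]), array([ 53., 102.]), array([276., 248.]), array([182.,  88.])]
tab pt [165. 350.] tab end [array([135., 358.]), array([157., 325.])] lip L end [199. 421.] lip R [330.88493599 211.41636665]
0.0 [160. 282.]
0.019 [159. 251.]
0.04 [158. 215.]
0.06 [157. 180.]
[[ 0.529  1.32  -0.377]
 [ 0.569  1.379 -0.415]
 [ 0.526  0.95  -0.177]
 [ 0.55   0.941 -0.175]
 [ 0.423  0.21   0.238]
 [ 0.434  0.204  0.24 ]
 [ 0.629  0.954 -0.193]
 [ 0.655  0.952 -0.196]
 [ 0.681  0.949 -0.198]
 [ 0.515  0.297  0.178]
 [ 0.532  0.303  0.172]
 [ 0.548  0.302  0.171]]
```

```bash
python3 -m creep '[[0.16,0,0.6,0,0],[0,0,0.6,0,0],[0,0,0.6,0,0],[0,0,0,0,0]]'
python3 -m creep '[[0,-0.2,0,0,0],[0,-0.2,0,0,0],[0,-0.2,0,0,0],[0,-0.1,0,0,0],[0,-0.1,0,0,0],[0,0,0,0,0]]'
```

```text
clock: 4.95
position: [0.4403, 0.2204, 0.1487]
ee_rot: [3.139, 0.093, -0.001]
force: [0.3, -0.4, 0.7]
width: 0.008
gripper_force: 0.0
clock: 5.7
position: [0.4383, 0.2533, 0.1487]
ee_rot: [-3.14, -0.094, 0.0]
force: [-0.6, 0.3, -0.7]
width: 0.003
gripper_force: 0.0
```

```bash
python3 -m creep '[[0,-0.2,0,0,0],[0,-0.2,0,0,0],[0,-0.1,0,0,0]]'
python3 - <<'E'
from cell import vision
import cv2,numpy as np
d=vision.get_image("side");np.savez("side2.npz",**d)
cv2.imwrite("pics/e.png",cv2.resize(d["pixels"][80:180,255:375],None,fx=5,fy=5,interpolation=cv2.INTER_CUBIC))
E
```

```text
clock: 6.08
position: [0.4373, 0.2702, 0.1481]
ee_rot: [3.135, 0.092, -0.002]
force: [1.0, -19.4, 10.0]
width: 0.005
gripper_force: 10.1
```

View pics/e.png

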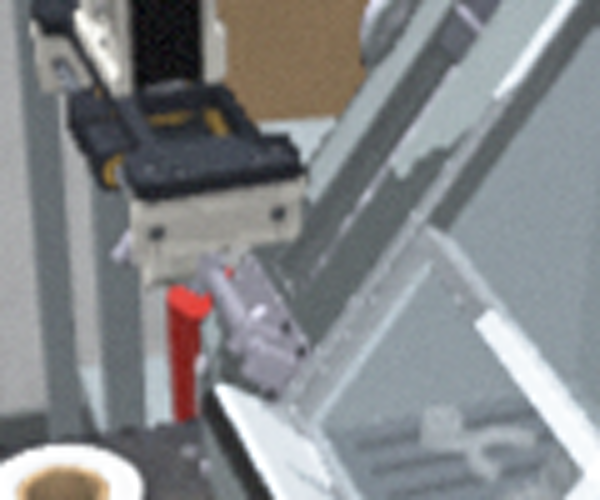

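The crop shows the fingers at about (180,270) holding the tab to the left. The rod is off the lip's left end, near (240,390). With 19 N at the stop the bolt must be fully drawn, so I'll back off and go to the front of the lip.

```bash
python3 -m creep '[[0,0.3,0,0,0],[-0.1,0.1,-0.5,0,0],[-0.3,0,-0.6,0,0],[-0.6,0,-0.6,0,0],[0,0.7,0,0,0],[0,0.8,0,0,0],[0,0.8,0,0,0],[0,0.8,0,0,0],[0,0.7,0,0,0],[0,0.1,0,0,0],[0,0,0,0,0]]'
python3 - <<'E'
from h import *
from cell import readout
p=readout.observe()["position"];y=L(p)[0];c,s=np.cos(Y),np.sin(Y);x=np.dot(p-O,[c,s,0]);print(x,y,p,"units x,y,z",(-.062-x)/.04,y/.04,(p[2]-.107)/.04)
E
```

```text
clock: 7.5
position: [0.4077, 0.0998, 0.2176]
ee_rot: [-3.14, -0.094, -0.002]
force: [-0.3, 0.7, 0.3]
width: 0.005
gripper_force: 0.0
-0.06656314705446076 0.007195144248593216 [0.40773305 0.09975157 0.21756662] units x,y,z 0.11407867636151897 0.1798786062148304 2.764165448464966
```

```bash
python3 -m creep '[[0,0.18,0.7,0,0],[0,0,0.7,0,0],[0,0,0.7,0,0],[0,0,0.6,0,0],[0,0,0,0,0]]'
python3 -m creep '[[0.2,0,0,0,0],[0.15,0,0,0,0],[0.1,0,0,0,0],[0.05,0,0,0,0],[0.05,0,0,0,0],[0.05,0,0,0,0],[0,0,0,0,0]]'
```

```text
clock: 8.12
position: [0.4069, 0.0929, 0.1079]
ee_rot: [-3.14, -0.097, 0.004]
force: [0.1, -0.4, 0.3]
width: 0.006
gripper_force: 0.0
clock: 9.0
position: [0.4284, 0.0926, 0.1081]
ee_rot: [3.138, 0.095, -0.009]
force: [-12.7, -0.6, 9.3]
width: 0.008
gripper_force: 6.3
```

```bash
python3 -m creep '[[0,0,-0.1,0,0],[0.03,0,-0.08,0,0],[0.06,0,-0.08,0,0],[0.06,0,-0.08,0,0],[0.06,0,-0.08,0,0],[0,0,0,0,0]]'
python3 - <<'E'
from cell import vision
import cv2,numpy as np
d=vision.get_image("side");np.savez("side3.npz",**d)
cv2.imwrite("pics/f.png",cv2.resize(d["pixels"][90:240,260:440],None,fx=4,fy=4,interpolation=cv2.INTER_CUBIC))
E
```

```text
clock: 9.75
position: [0.4397, 0.0932, 0.1257]
ee_rot: [3.139, 0.093, -0.002]
force: [-7.5, -1.4, 5.0]
width: 0.001
gripper_force: 3.8
```

View pics/f.png

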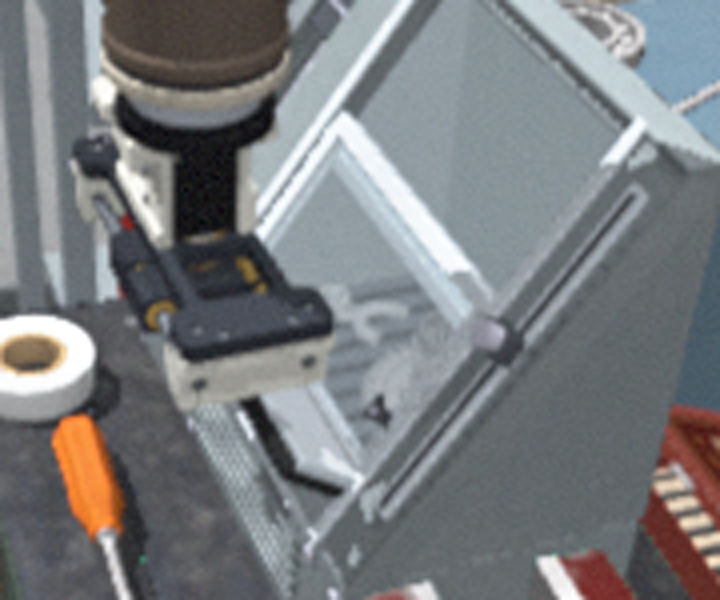

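The sash rises: the pointer is now at crop (375,410), full frame (354,192). The mark is at crop (485,335).

```bash
python3 - <<'E'
from h import *
b=np.load("top0.npz");a=np.load("side0.npz");d=np.load("side3.npz")
def onplane(d,uv,out):
    p,r=ray(d,*uv);l0=np.array(L(p));l1=np.array(L(p+r));t=(out-l0[2])/(l1-l0)[2];return (l0+t*(l1-l0)).round(4)
for out in(.006,.010,.0135):
    print(out,"ptr top",onplane(b,(331.8,181),out),"ptr side",onplane(a,(347.7,200),out),"now",onplane(d,(353.7,192.5),out),"mark top",onplane(b,(338.8,149.7),out),"mark side",onplane(d,(378,174.5),out))
E
python3 -m creep '[[0.06,0,-0.08,0,0],[0.06,0,-0.08,0,0],[0.06,0,-0.08,0,0],[0.06,0,-0.08,0,0],[0.06,0,-0.08,0,0],[0.06,0,-0.08,0,0],[0,0,0,0,0]]'
```

```text
0.006 ptr top [-0.0897  0.0442  0.006 ] ptr side [-0.0812  0.0464  0.006 ] now [-0.0815  0.0666  0.006 ] mark top [-0.1071  0.1412  0.006 ] mark side [-0.1032  0.1298  0.006 ]
0.01 ptr top [-0.0895  0.0478  0.01  ] ptr side [-0.0855  0.0485  0.01  ] now [-0.0857  0.0686  0.01  ] mark top [-0.1069  0.1444  0.01  ] mark side [-0.1073  0.1313  0.01  ]
0.0135 ptr top [-0.0894  0.0509  0.0135] ptr side [-0.0892  0.0504  0.0135] now [-0.0894  0.0704  0.0135] mark top [-0.1067  0.1471  0.0135] mark side [-0.1109  0.1326  0.0135]
clock: 10.68
position: [0.4531, 0.094, 0.1447]
ee_rot: [3.139, 0.093, -0.005]
force: [-11.2, -1.1, 7.4]
width: 0.006
gripper_force: 5.6
```

```bash
python3 -m creep '[[0.05,0,-0.08,0,0],[0.05,0,-0.08,0,0],[0.06,0,-0.08,0,0],[0.06,0,-0.08,0,0],[0.06,0,-0.08,0,0],[0.06,0,-0.08,0,0],[0.06,0,-0.08,0,0],[0,0,0,0,0]]'
python3 - <<'E'
from cell import vision
import cv2,numpy as np
I=[]
for n,(u,v) in(("side",(330,140)),("top",(305,120))):
    d=vision.get_image(n);np.savez(f"{n}4.npz",**d)
    I.append(cv2.resize(d["pixels"][v:v+70,u:u+50],None,fx=8,fy=8,interpolation=cv2.INTER_CUBIC))
cv2.imwrite("pics/g.png",np.hstack(I))
E
```

```text
clock: 11.68
position: [0.4688, 0.0949, 0.1671]
ee_rot: [3.139, 0.093, -0.006]
force: [-12.1, -2.2, 8.5]
width: 0.002
gripper_force: 6.2
```

View pics/g.png

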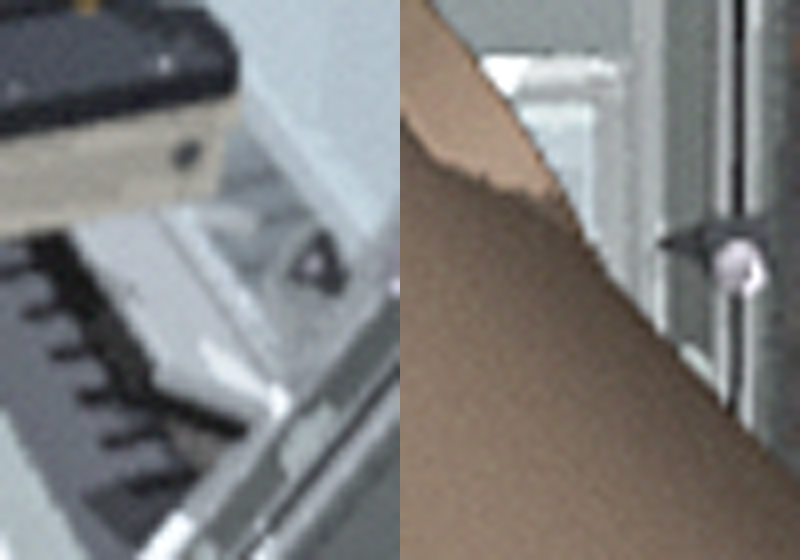

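Side crop: pointer triangle around (320,268), full frame (370,173.5). Top crop: mark tip at (660,243), full frame (337.5,150.4).

```bash
python3 - <<'E'
from h import *
b=np.load("top4.npz");d=np.load("side4.npz")
def onplane(d,uv,out):
    p,r=ray(d,*uv);l0=np.array(L(p));l1=np.array(L(p+r));t=(out-l0[2])/(l1-l0)[2];return (l0+t*(l1-l0)).round(4)
for out in(.010,.0135): print("ptr",onplane(d,(370,173.5),out),"mark",onplane(b,(337.5,150.4),out))
for up in(.13,.135,.14,.145): print(up,proj(d,S(-.107,up,.0135)))
cv2.imwrite("pics/h.png",cv2.resize(d["pixels"][135:205,340:415],None,fx=8,fy=8,interpolation=cv2.INTER_CUBIC))
E
```

```text
ptr [-0.0886  0.1197  0.01  ] mark [-0.1039  0.1425  0.01  ]
ptr [-0.0923  0.1211  0.0135] mark [-0.1037  0.1453  0.0135]
0.13 (np.float64(376.2334315132139), np.float64(174.35221582429037))
0.135 (np.float64(377.8694407854204), np.float64(172.300521234545))
0.14 (np.float64(379.51362091402035), np.float64(170.2385796968508))
0.145 (np.float64(381.1660332648317), np.float64(168.16631425325994))
```

View pics/h.png

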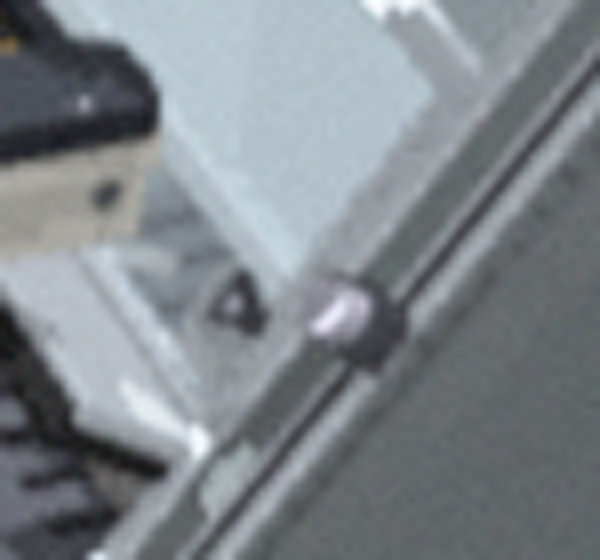

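```bash
python3 -m creep '[[0.06,0,-0.08,0,0],[0.06,0,-0.08,0,0],[0.06,0,-0.08,0,0],[0.06,0,-0.08,0,0],[0.055,0,-0.08,0,0],[0.02,0,-0.04,0,0],[0,0,0,0,0]]'
python3 -m creep '[[-0.1,0,0,0,0],[-0.5,0,0,0,0],[-0.9,0,0,0,0],[0,-0.8,-0.3,0,0],[0,-0.8,-0.3,0,0],[0,-0.8,-0.3,0,0],[0,-0.8,0,0,0],[0,0,0,0,0]]'
python3 - <<'E'
from cell import vision
import cv2,numpy as np
I=[]
for n,(u,v) in(("side",(345,130)),("top",(310,115))):
    d=vision.get_image(n);np.savez(f"{n}5.npz",**d)
    I.append(cv2.resize(d["pixels"][v:v+60,u:u+50],None,fx=8,fy=8,interpolation=cv2.INTER_CUBIC))
cv2.imwrite("pics/i.png",np.hstack(I))
E
```

```text
clock: 12.65
position: [0.4809, 0.0956, 0.1846]
ee_rot: [3.139, 0.094, -0.007]
force: [-13.3, -1.5, 7.1]
width: 0.004
gripper_force: 6.7
clock: 13.65
position: [0.4163, 0.2234, 0.2217]
ee_rot: [-3.137, -0.099, -0.004]
force: [0.7, -0.8, -0.0]
width: 0.004
gripper_force: 0.0
```

View pics/i.png

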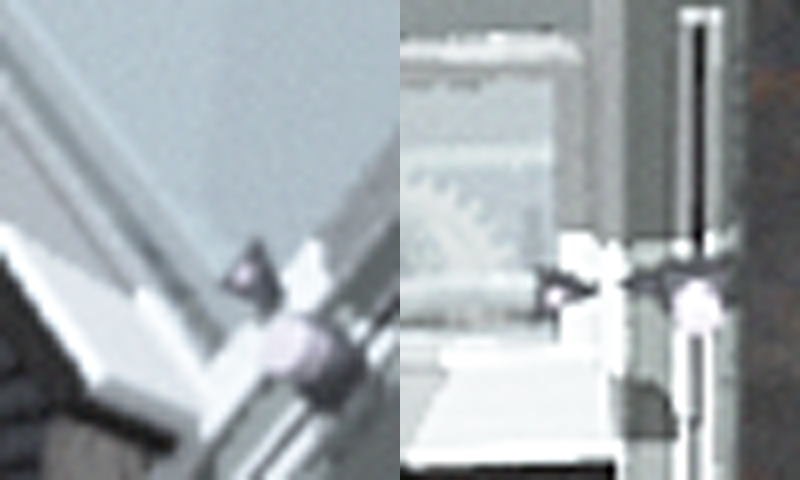

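The top crop shows the pointer tip at (597,290), full frame (334.6,151.3), facing the mark tip at (627,283), full frame (338.4,150.4). They are almost level.

```bash
python3 - <<'E'
from h import *
b=np.load("top5.npz");d=np.load("side5.npz")
def onplane(d,uv,out):
    p,r=ray(d,*uv);l0=np.array(L(p));l1=np.array(L(p+r));t=(out-l0[2])/(l1-l0)[2];return (l0+t*(l1-l0)).round(4)
for o in (.01,.0135): print("ptr top",onplane(b,(334.6,151.25),o),"mark top",onplane(b,(338.4,150.4),o),"ptr side",onplane(d,(345+250/8,130+277/8),o))
print("rod end: shut/drawn top px",[np.round(proj(b,S(y,.03,.008)),1) for y in(.084,.12)])
E
```

```text
ptr top [-0.0971  0.1403  0.01  ] mark top [-0.106   0.1424  0.01  ] ptr side [-0.087   0.1405  0.01  ]
ptr top [-0.097   0.1431  0.0135] mark top [-0.1058  0.1451  0.0135] ptr side [-0.0907  0.1417  0.0135]
rod end: shut/drawn top px [array([262. , 188.7]), array([247.6, 189.3])]
```

```bash
python3 -c "
from cell import sign_off
print(sign_off())"
```

```text
the job is handed in; nothing more can be done
None
```

The job is handed in, with no verdict returned: the bolt was pushed left until it hit its stop (19 N), the sash stands about 2 mm below the mark by camera (limit 6 mm), and the arm is clear of everything; I pushed on the rubber strip's outer edge because the tool can only point down.

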